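# Pop a bush out of its nest and stop it with the other finger

### The arm

A 6-joint arm with a two-finger parallel gripper is mounted at the origin on the work surface; the furniture and walls round the work are solid. World frame = base frame: x ahead of the robot, y to its left, z up, the work surface at z = 0. Lengths are in m, angles in rad, forces in N, time in s.
With the tool pointing down it reaches from about 0.375 to 0.9 m from the base axis. Payload 3.1 kg.
Tool frame: the origin (TCP) lies at the very end of the fingers, on their centre line; the grasp point (between the pads) lies 19 mm behind it; z points along the fingers, y is the line along which they close (so a half turn about z gives the same grasp; the last joint's range is limited). The gripper opens to 87 mm and grips with 3 to 60 N. Pads are 19 mm wide; open, the fingers measure 117 mm over their backs; the gripper's body (75 mm by 190 mm) begins 51 mm behind the grasp point.
Start: joints at [-1.478, 0.527, 1.433, -0, 1.181, -0.178], TCP at [0.168, -0.602, 0.187] pointing down, gripper open.
Joint ranges: [-3.08, 3.08], [-0.75, 2.2], [0.22, 2.44], [-1.43, 4.57], [0, 2.65], [-2.85, 2.85]. Speed limits (rad/s): [2.79, 2.79, 3.14, 3.14, 3.14, 3.14].

### API

Orientations are given as a unit quaternion [x, y, z, w].
In Python, from rig import status, viewer, robot gives the robot as it stands.
- The arm moves only by the tool arm_command, never from a script. Its arguments are lists of equal length, an entry for each row: "delta_rot": the turn, a rotation vector about the tool's x, y, z in degrees, a list of three; "delta_pos": the shift along the tool's x, y, z in m, a list of three; "gripper": the closure, from -1 (fully open) to 1 (shut). In form: {"delta_rot": [[rx, ry, rz], ...], "delta_pos": [[dx, dy, dz], ...], "gripper": [gripper, ...]}. A call has 1 to 12 rows; each row is the pose to reach, as a shift and turn from the pose commanded when the call began, along the tool's axes at that moment; what a row does not reach only later rows make up. A row lasts 1/12 s, in which the tool goes at most 41.7 mm and 7.16 degrees, less where a joint would pass 70% of its speed; a pose out of reach is approached as far as the arm can. A call with a gripper value outside its range is refused whole. The fingers move at their own pace and stop on an object; "grip_force" is the grip in N (left out, the last holds). Time passes only in rows, so rows that repeat a pose let the fingers close. It gives the time, the measured TCP pose, the force, the opening and the grip force at its end, in the units of the state.
- status.get_obs(): the state, without advancing time (a new reading comes with each control period).
- viewer.camera(name): name is "scene" or "top"; returns a dict with "pixels" (400x640x3 uint8, blue, green, red), "fx", "fy", "cx", "cy" (pixels), "pose" (4x4, takes a point from camera to world coordinates). Camera axes: x right, y down, z forward; pixel columns grow to the right and rows downward; lengths in m; the calibration is good to about 2 mm. A picture is of the moment at which its call begins. There is no depth.
- robot.hand_in(): hands the job in; it is judged then, once.
The state is a dict: "time": time; "q": joint angles; "joint_velocities": joint speeds; "joint_torque": joint torques, N m; "position": TCP position; "tool_rot": TCP orientation; "ft_force": force on the tool from outside, world axes, zero at the start; "moment": the same for the moment, N m; "grip_width": finger opening in m; "grip_force": force on a finger pad.
Only numpy, scipy, OpenCV 4.12 (cv2) and the standard library are available. Lean on these libraries where they do the work, as an engineer would, in place of code of your own. Each camera call takes 0.05 s, during which the arm holds its last target. There are 200 camera calls.

### The job

Press the spring ejector beside the sloped unloading chute with one finger, so that the steel bush pops out of its nest, and have the other finger standing in the chute so that the bush rolls against it and is stopped before it runs off the open end. Do not grip or lift the bush, and leave the things around alone. Finish while holding: keep the ejector pressed down and the bush resting, still, against the finger on the chute.

Things in the scene. Friction and masses are not known exactly. Their poses are not given: they have to be found in the camera images.
- fixture: Fixed fixture: grey base plate (x -86 to +80, y -86 to +44, 10 thick; all mm), on it an aluminium chute sloping 12 degrees down to +x, centre line y = 0, 58 wide inside, side walls 5 thick rising 14 above the run. Origin at table level, z up. Bush nest at x = -50: pocket 6 deep, front edge x = -35. Smooth run from there (z = 45) to the open end (x = +66, z = 24). Ejector on the -y side.
- bush: Steel bush in the nest: cylinder 36 mm diameter, 50 mm long, 0.32 kg, lying across the chute, free to roll; dark disc on each end face. Origin at its centre: in the nest fixture x = -46, z = 60 mm; on the run 18 mm above the surface. It pops over the pocket edge when the ejector is about 7 to 9 mm down and at once rolls downhill; nothing on the chute stops it.
- ejector_top (a point): Centre of the top face of the ejector button, a flat steel disc 32 mm in diameter at fixture x = +15, y = -60 mm; 62 mm above the table at rest, 50 mm when fully down. It moves with the button.
- ejector (a joint): How far the ejector button is pressed, in m: 0 at rest, 0.012 fully down. Straight down, spring return; about 2 N to start, about 6 N fully down, plus up to 4 N while it lifts the bush. A lifter under the bush rises 0.85 times as far.
- catch_point (a point): Point on the surface of the chute's run, on its centre line (fixture x = +15, y = 0, z = 34 mm), level with the ejector along the chute and 60 mm sideways (+y) of its centre. A fingertip above here, lower than the bush's top, stops the bush. With the ejector fully down, a fingertip level with the one on the button is 16 mm above this point.
- spare_bush: Bystander: an equal bush standing on its end on the table beside the fixture (36 mm diameter, 50 mm high), origin at its centre.
- hex_bolt: Bystander: hex bolt standing on its head, 20x17x41 mm, beside the fixture; origin under its centre.
- jar: Bystander: small jar, 60 mm diameter, 89 mm high, beside the fixture; origin under its centre.
- flat_tin: Bystander: shallow round tin, 76 mm diameter, 16 mm high, beside the fixture; origin under its centre.
- timber: Bystander: timber offcut 66x215x42 mm, to the left; origin under its centre.
- tool_cup: Bystander: cup with pencils, 74 mm diameter, 165 mm high, at the back left; origin under its centre.
- spanner: Bystander: combination spanner 34x154x8 mm, to the right; origin under its centre.
Things that resemble listed ones, but are neither listed nor needed, are in the scene too. Of the things that look like the fixture, take the one that is farthest to the robot's left at the start.

How it is judged:
On the way, in this order (a step that is already met when the one before it is completed fails the run):
1. the ejector is being pressed while the bush still lies in its nest (value of joint ejector above 0.003 m and x of bush in the frame of fixture below -0.038 m).
2. the bush has popped out onto the chute and a finger stops it there, ejector still down (value of joint ejector above 0.006 m and x of bush in the frame of fixture between -0.03 and 0.03 m and z of bush in the frame of fixture below 0.08 m and contact force between bush and the fingers above 0.1 N), for 0.3 s.
At the end, for the whole second after the job is handed in: The ejector is held at least 6 mm down; the bush lies still (under 10 mm/s) on the chute, out of its nest, its centre between 30 mm uphill and 30 mm downhill of the fixture's origin, not lifted off, leaning on a finger with more than 0.1 N (all of step 2 and linear speed of bush below 0.01 m/s); the arm keeps its last pose, push and grip.
It fails at once if the bush runs off the lower end of the chute or leaves it sideways (x of bush in the frame of fixture above 0.055 m or z of bush in the frame of fixture below 0.035 m).
It fails at once if the bush is lifted off the fixture (z of bush in the frame of fixture above 0.085 m).
It fails at once if a bystander is moved more than 25 mm (distance of any of spare_bush, hex_bolt, jar, flat_tin, timber, tool_cup, spanner from where it was at the start of the episode above 0.025 m).
It also fails if it takes over 32 s, if anything falls off the work surface, if the arm or the gripper's body presses on something with over 40 N, if the wrist force passes 120 N, or if a joint passes its speed limit or range.

## Working session

There is one attempt and no reset: what is moved stays moved. The work goes in short steps, Python scripts to look and compute and a tool call to move; the robot and the scene stay as the last step left them, time stands still between calls to the robot, and variables do not carry over. Pictures are saved under pics/ and viewed, at most 10 in all, crops included, and the job is handed in when it is done.

Besides the shell and the picture viewer there is one more tool, called by a JSON object that holds its "name" and its "arguments", one argument or row to a line. arm_command: Moves the arm, as the interface text tells. Its arguments: {"type":"object","properties":{"delta_rot":{"type":"array","items":{"type":"array","items":{"type":"number"}}},"delta_pos":{"type":"array","items":{"type":"array","items":{"type":"number"}}},"gripper":{"type":"array","items":{"type":"number"}},"grip_force":{"type":"number"}},"required":["delta_rot","delta_pos","gripper"]}

```bash
mkdir -p pics; python3 - <<'E'
from rig import status, viewer
import cv2, numpy as np
np.set_printoptions(precision=4,suppress=True)
o=status.get_obs(); print(o)
for n in("scene","top"):
    c=viewer.camera(n); cv2.imwrite(f"pics/{n}0.png",c["pixels"]); print(n,c["fx"],c["fy"],c["cx"],c["cy"]); print(np.array(c["pose"]))
    np.savez(f"pics/{n}.npz",K=[c["fx"],c["fy"],c["cx"],c["cy"]],T=np.array(c["pose"]))
E
```

```text
{'time': 0.0, 'q': array([-1.4774,  0.5285,  1.4339,  0.    ,  1.1814, -0.1785]), 'joint_velocities': array([-0.0017,  0.0006, -0.0004, -0.0001, -0.0002, -0.0004]), 'joint_torque': array([  0.0004, -44.0037, -17.6593,   0.0634,   0.0582,  -0.0002]), 'position': array([ 0.1678, -0.6012,  0.1863]), 'tool_rot': array([ 0.9908,  0.1355,  0.    , -0.0011]), 'ft_force': array([0.6571, 0.6576, 0.0202]), 'moment': array([0.0376, 0.038 , 0.0088]), 'grip_force': 0.0, 'grip_width': 0.08711496769041818}
scene 383.90557888836 383.90557888836 316.3974243012056 203.74843928689882
[[-0.6416 -0.4972  0.584  -0.1314]
 [-0.767   0.4188 -0.4861  0.6363]
 [-0.0028 -0.7599 -0.6501  0.8901]
 [ 0.      0.      0.      1.    ]]
top 380.93725060841007 380.93725060841007 320.0096548683865 198.46991314612126
[[ 0.0189 -0.9871  0.1588  0.4482]
 [-0.9994 -0.0231 -0.025   0.0302]
 [ 0.0283 -0.1583 -0.987   1.2171]
 [ 0.      0.      0.      1.    ]]
```

View pics/scene0.png

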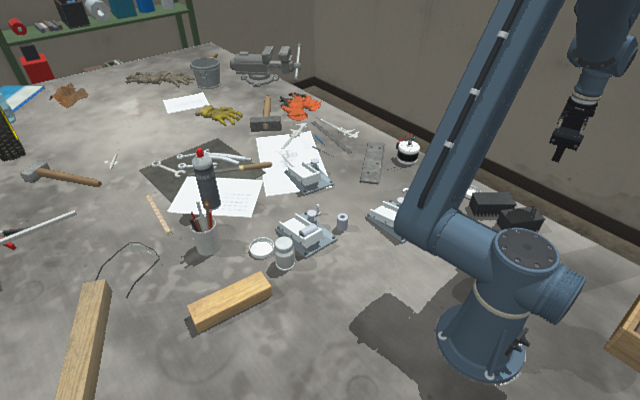

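View pics/top0.png

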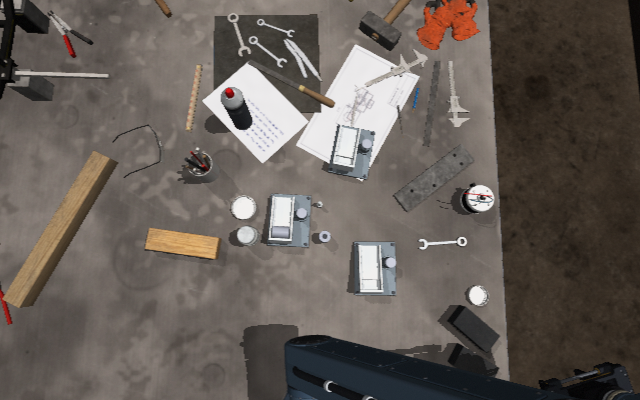

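Top view: fixture candidates are at pixels (290,220), (350,150) and (375,267). The one farthest left (+y) is (290,220), with the bush at (282,230), the button at (302,213), jar (247,235), tin (243,207), spare bush (324,237) and bolt (320,204). In the scene view it is at (305,232). I'll check this choice with close crops.

```bash
python3 - <<'E'
import cv2
a=cv2.imread("pics/top0.png")[180:260,225:345]; cv2.imwrite("pics/topc.png",cv2.resize(a,None,fx=6.6,fy=6.6,interpolation=cv2.INTER_CUBIC)[:600,:800])
a=cv2.imread("pics/scene0.png")[195:275,245:355]; cv2.imwrite("pics/scenec.png",cv2.resize(a,None,fx=7,fy=7,interpolation=cv2.INTER_CUBIC))
E
```

```text
(no output)
```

View pics/topc.png

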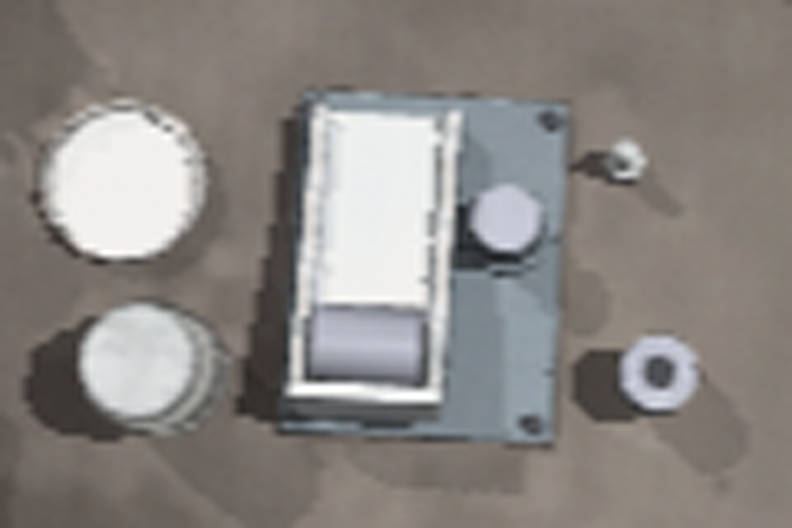

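View pics/scenec.png

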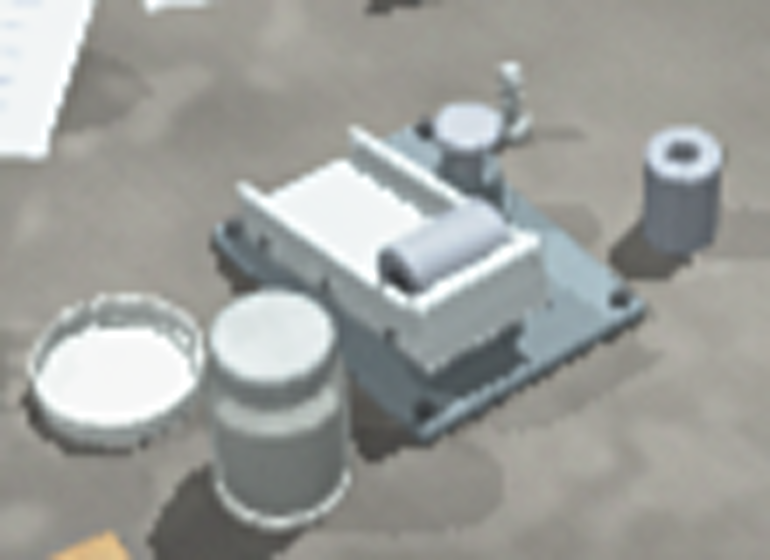

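Crops confirm it: bush in the nest at top-crop (368,343), chute running up-image (+x), button at (506,219), and plate corners at (307,92), (570,100), (553,443), (281,435). In the scene crop the button top is at (468,127) and the plate corners at (215,238), (428,437), (645,308).

```bash
cat > h.py <<'E'
import numpy as np
from scipy.optimize import least_squares
np.set_printoptions(precision=4,suppress=True)
C={n:np.load(f"pics/{n}.npz") for n in("top","scene")}
def proj(n,P):
    T=C[n]["T"];K=C[n]["K"];p=(np.asarray(P)-T[:3,3])@T[:3,:3];return K[:2]*p[...,:2]/p[...,2:]+K[2:]
def px(u,o,s): return np.array(o)+(np.array(u)+.5)/s-.5
def tri(obs): return least_squares(lambda P:np.concatenate([proj(n,P)-u for n,u in obs]),[.45,.05,.05])
E
python3 - <<'E'
from h import *
from rig import status
t=lambda *u:px(u,(225,180),6.6); s=lambda *u:px(u,(245,195),7)
obs=[("top",(80,44,10),t(307,92)),("top",(80,-86,10),t(570,100)),("top",(-86,-86,10),t(553,443)),("top",(-86,44,10),t(281,435)),
("top",(15,-60,62),t(506,219)),("scene",(15,-60,62),s(468,127)),("scene",(80,44,10),s(215,238)),("scene",(-86,44,10),s(428,437)),("scene",(-86,-86,10),s(645,308))]
def w(p,q):
    c,d=np.cos(p[2]),np.sin(p[2]); q=np.array(q)/1e3; return np.array([p[0]+c*q[0]-d*q[1],p[1]+d*q[0]+c*q[1],q[2]+p[3]])
for fz in(0,1):
    r=least_squares(lambda p:np.concatenate([proj(n,w([*p[:3],p[3]*fz],q))-u for n,q,u in obs]),[.45,.08,0,0],loss="soft_l1")
    print(r.x,np.degrees(r.x[2])); print(r.fun.reshape(-1,2))
b=tri([("top",t(506,219)),("scene",s(468,127))]);print("button",b.x,b.fun)
p=r.x.copy();p[3]=0
print("ej",w(p,(15,-60,62)),"catch",w(p,(15,0,34)),"mid z62",w(p,(15,-30,62)))
print("gripdir",w(p,(0,1,0))-w(p,(0,0,0)))
o=status.get_obs();from scipy.spatial.transform import Rotation as R
print(R.from_quat(o["tool_rot"]).as_matrix())
for nm,a,c in(("spare",(660,373),(683,152)),("bolt",(627,160),(511,70)),("jar",(138,360),(272,337))):
    print(nm,tri([("top",t(*a)),("scene",s(*c))]).x)
E
```

```text
[ 0.5746  0.1173 -0.0202  0.    ] -1.155437815029905
[[-0.9124 -0.2394]
 [-0.2308  0.3023]
 [ 0.0776  0.3494]
 [-0.1428 -0.108 ]
 [ 0.1022  0.0484]
 [ 0.2661 -0.0457]
 [-0.4693 -1.1299]
 [-0.165   0.1066]
 [ 1.1119 -0.7762]]
[ 0.5754  0.1169 -0.0198 -0.0032] -1.1355980895372293
[[-0.6904 -0.3088]
 [-0.1164  0.2146]
 [ 0.219   0.1189]
 [ 0.111  -0.32  ]
 [ 0.2562 -0.0906]
 [ 0.2074  0.5015]
 [-0.4471 -0.6155]
 [-0.1968  0.5869]
 [ 1.001  -0.2851]]
button [0.5888 0.0575 0.0618] [-0.0553 -0.0566  0.0832  0.0101]
ej [0.5892 0.0567 0.062 ] catch [0.5904 0.1166 0.034 ] mid z62 [0.5898 0.0867 0.062 ]
gripdir [0.    0.001 0.   ]
[[ 0.9633  0.2685 -0.0002]
 [ 0.2685 -0.9633  0.0019]
 [ 0.0003 -0.0019 -1.    ]]
spare [ 0.5202 -0.0151  0.0514]
bolt [0.621  0.0026 0.0447]
jar [0.5186 0.2191 0.0874]
```

{"name": "arm_command", "arguments": {
  "delta_rot": [
    [0,0,1.4],
    [0,0,2.8],
    [0,0,4.2],
    [0,0,5.6],
    [0,0,7],
    [0,0,8.4],
    [0,0,9.8],
    [0,0,11.2],
    [0,0,12.6],
    [0,0,14],
    [0,0,15.4],
    [0,0,16.7]
  ],
  "delta_pos": [
    [0.01,-0.009,0],
    [0.03,-0.028,0],
    [0.055,-0.051,0],
    [0.08,-0.074,0],
    [0.107,-0.099,0],
    [0.134,-0.125,0],
    [0.161,-0.15,0],
    [0.188,-0.175,0],
    [0.215,-0.2,0],
    [0.242,-0.225,0],
    [0.27,-0.25,0],
    [0.297,-0.275,0]
  ],
  "gripper": [-0.03,-0.03,-0.03,-0.03,-0.03,-0.03,-0.03,-0.03,-0.03,-0.03,-0.03,-0.03]
}}

```text
time: 1.1
position: [0.3806, -0.2556, 0.1871]
tool_rot: [1.0, -0.011, -0.0, -0.0]
ft_force: [0.3, -0.2, -0.2]
grip_width: 0.045
grip_force: 0.0
```

{"name": "arm_command", "arguments": {
  "delta_rot": [
    [0,0,0],
    [0,0,0],
    [0,0,0],
    [0,0,0],
    [0,0,0],
    [0,0,0],
    [0,0,0],
    [0,0,0],
    [0,0,0],
    [0,0,0],
    [0,0,0],
    [0,0,0]
  ],
  "delta_pos": [
    [0.02,-0.034,0.003],
    [0.04,-0.069,0.006],
    [0.06,-0.104,0.01],
    [0.08,-0.139,0.014],
    [0.1,-0.174,0.018],
    [0.121,-0.21,0.022],
    [0.142,-0.245,0.026],
    [0.163,-0.281,0.03],
    [0.183,-0.316,0.034],
    [0.196,-0.338,0.037],
    [0.202,-0.3486,0.037],
    [0.202,-0.3486,0.037]
  ],
  "gripper": [-0.03,-0.03,-0.03,-0.03,-0.03,-0.03,-0.03,-0.03,-0.03,-0.03,-0.03,-0.03]
}}

```text
time: 2.1
position: [0.5896, 0.0894, 0.1496]
tool_rot: [1.0, -0.008, -0.0, -0.0]
ft_force: [0.1, 0.3, -0.5]
grip_width: 0.0448
grip_force: 0.0
```

{"name": "arm_command", "arguments": {
  "delta_rot": [
    [0,0,0],
    [0,0,0],
    [0,0,0],
    [0,0,0],
    [0,0,0],
    [0,0,0]
  ],
  "delta_pos": [
    [0,0,0.015],
    [0,0,0.035],
    [0,0,0.055],
    [0,0,0.065],
    [0,0,0.07],
    [0,0,0.07]
  ],
  "gripper": [-0.03,-0.03,-0.03,-0.03,-0.03,-0.03]
}}

```text
time: 2.6
position: [0.5877, 0.0861, 0.0794]
tool_rot: [1.0, -0.011, -0.001, 0.0]
ft_force: [-0.7, -0.8, -0.3]
grip_width: 0.0449
grip_force: 0.0
```

```bash
python3 - <<'E'
from rig import status, viewer
import cv2, numpy as np
from h import *
o=status.get_obs(); print(o["time"],o["position"],o["tool_rot"],o["ft_force"])
a=viewer.camera("top")["pixels"][180:260,235:335]; b=viewer.camera("scene")["pixels"][185:265,255:355]
cv2.imwrite("pics/t1.png",cv2.resize(a,None,fx=7,fy=7,interpolation=cv2.INTER_CUBIC)); cv2.imwrite("pics/s1.png",cv2.resize(b,None,fx=7,fy=7,interpolation=cv2.INTER_CUBIC))
E
```

```text
2.6 [0.5877 0.0861 0.0794] [ 0.9999 -0.0105 -0.0014  0.0001] [-0.6663 -0.764  -0.3372]
```

View pics/s1.png

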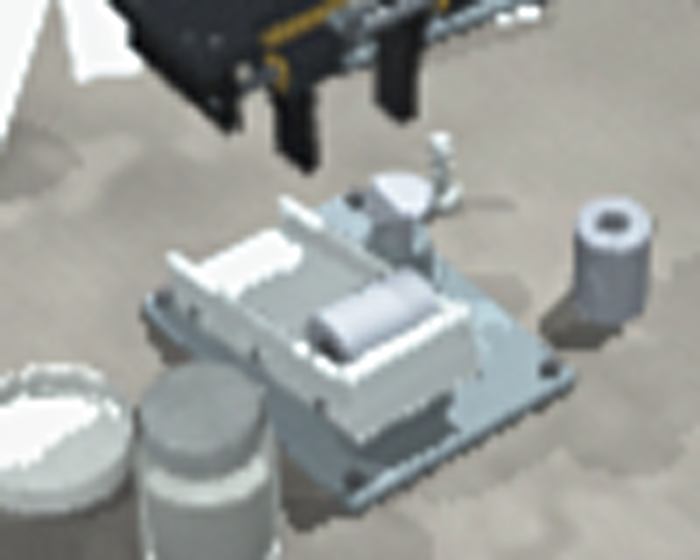

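View pics/t1.png

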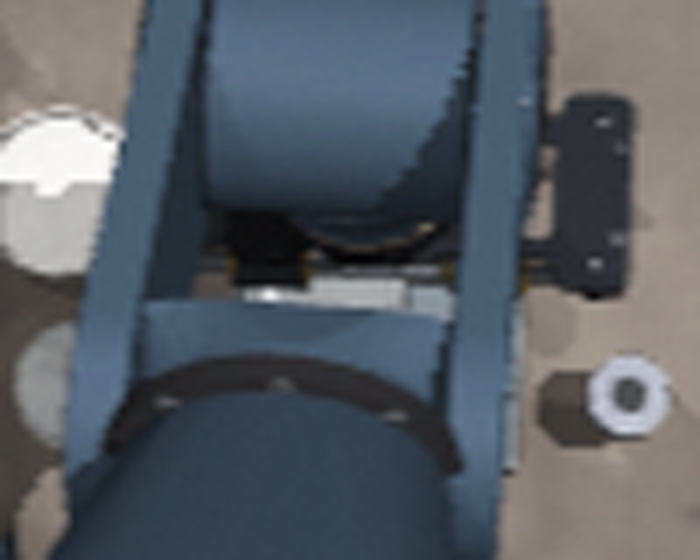

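Scene view: the fingers hang above the fixture, with tips at crop (397,118) on the button side and (305,168) on the chute side. The bush is still in its nest, and the top view is covered by the arm. I'll compare with the projected tips.

```bash
python3 - <<'E'
from h import *
f=lambda P:((proj("scene",P)-np.array([255,185])+.5)*7-.5).round()
c,s=np.cos(-.0202),np.sin(-.0202)
for n,sg in(("A",-1),("B",1)):
    for dx in(-.0095,.0095):
        for dy in (-.0075,.0075): 
            y=sg*.03+dy; print(n,dx,dy,f([.5877+c*dx-s*y,.0861+s*dx+c*y,.0794]))
print("button",f([.589,.0572,.062]),"above",f([.589,.0572,.0794]))
E
```

```text
A -0.0095 -0.0075 [429. 173.]
A -0.0095 0.0075 [403. 187.]
A 0.0095 -0.0075 [403. 152.]
A 0.0095 0.0075 [377. 165.]
B -0.0095 -0.0075 [324. 229.]
B -0.0095 0.0075 [297. 243.]
B 0.0095 -0.0075 [298. 206.]
B 0.0095 0.0075 [271. 221.]
button [399. 196.] above [398. 168.]
```

```bash
python3 - <<'E'
from h import *
from rig import status, viewer
import cv2
from scipy.spatial.transform import Rotation as R
o=status.get_obs(); print(o["time"],o["position"],o["q"])
c=viewer.camera("scene"); print(np.abs(np.array(c["pose"])-C["scene"]["T"]).max())
Rm=R.from_quat([0.9908,0.1355,0,-.0011]).as_matrix()
p0=np.array([.1678,-.6012,.1863])
pts=[p0+Rm@np.array([0,s*.051,0]) for s in(-1,0,1)]
u0=proj("scene",pts); print("start tips/TCP",u0)
a=cv2.imread("pics/scene0.png")[90:190,520:620]; a=cv2.resize(a,None,fx=4,fy=4,interpolation=cv2.INTER_CUBIC)
for u in u0: cv2.circle(a,tuple(int(v) for v in ((u-[520,90])*4)),3,(0,0,255),-1)
b=c["pixels"][160:260,255:355]; b=cv2.resize(b,None,fx=4,fy=4,interpolation=cv2.INTER_CUBIC)
for s in(-.03,0,.03):
    u=proj("scene",o["position"]+np.array([.0006*np.sign(s),s,0])); cv2.circle(b,tuple(int(v) for v in ((u-[255,160])*4)),3,(0,0,255),-1)
cv2.imwrite("pics/m2.png",np.hstack([a,b]))
E
```

```text
2.7 [0.5893 0.0865 0.081 ] [-0.0417  0.6251  1.6016 -0.0001  0.9139  1.5497]
0.0
start tips/TCP [[549.6767 170.2604]
 [552.6263 162.6342]
 [555.427  155.3931]]
```

View pics/m2.png

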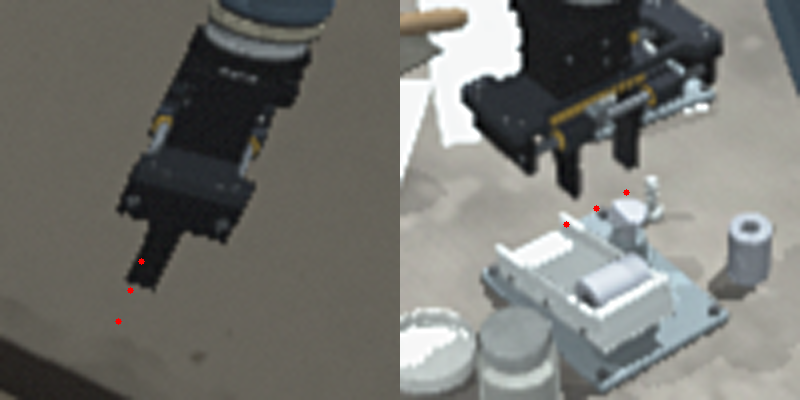

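The visible fingertips sit about 7–8 px above the projected TCP both here (tips at montage (627,167) and (570,197)) and at the start (tip at (141,284)). So the true tips are offset from the reported TCP, and I'll solve for that offset from the two poses.

```bash
python3 - <<'E'
from h import *
from scipy.spatial.transform import Rotation as R
R0=R.from_quat([0.9908,0.1355,0,-.0011]).as_matrix();p0=np.array([.1678,-.6012,.1863])
R1=R.from_quat([0.9999,-.0105,-.0014,.0001]).as_matrix();p1=np.array([.5893,.0865,.0805])
q=lambda u,o:np.array(o)+(np.array(u)+.5)/4-.5
obs=[(R0,p0,-1,.0871,q((141,284),(520,90))),(R1,p1,1,.0449,q((227,166),(255,160))),(R1,p1,-1,.0449,q((170,196),(255,160)))]
def f(v):return np.concatenate([proj("scene",p+Rm@np.array([v[0],v[1]+s*(w+v[3])/2,v[2]]))-u for Rm,p,s,w,u in obs])
r=least_squares(f,[0,0,-.03,.01]);print(r.x,r.fun)
J=r.jac;print(np.sqrt(np.diag(np.linalg.inv(J.T@J))))
r=least_squares(lambda v:f([0,0,*v]),[-.03,.01]);print(r.x,r.fun)
E
```

```text
[-0.0025 -0.0005 -0.0338  0.0099] [ 0.1048  0.6105 -0.0921 -0.1789  0.1019 -0.443 ]
[0.0024 0.0032 0.0031 0.0047]
[-0.0327  0.0094] [-0.864   0.5337 -0.5005 -0.3427 -0.1642 -0.6881]
```

{"name": "arm_command", "arguments": {
  "delta_rot": [
    [0,0,0],
    [0,0,0],
    [0,0,0],
    [0,0,0],
    [0,0,0],
    [0,0,0],
    [0,0,0],
    [0,0,0]
  ],
  "delta_pos": [
    [0,0,0.005],
    [0,0,0.01],
    [0,0,0.014],
    [0,0,0.016],
    [0,0,0.018],
    [0,0,0.02],
    [0,0,0.02],
    [0,0,0.02]
  ],
  "gripper": [-0.03,-0.03,-0.03,-0.03,-0.03,-0.03,-0.03,-0.03]
}}

```text
time: 3.42
position: [0.5888, 0.0872, 0.0601]
tool_rot: [1.0, -0.01, -0.0, -0.0]
ft_force: [1.1, 0.4, 0.2]
grip_width: 0.0447
grip_force: 0.0
```

{"name": "arm_command", "arguments": {
  "delta_rot": [
    [0,0,0],
    [0,0,0],
    [0,0,0],
    [0,0,0],
    [0,0,0],
    [0,0,0]
  ],
  "delta_pos": [
    [0,0,0.002],
    [0,0,0.004],
    [0,0,0.006],
    [0,0,0.008],
    [0,0,0.008],
    [0,0,0.008]
  ],
  "gripper": [-0.03,-0.03,-0.03,-0.03,-0.03,-0.03]
}}

```text
time: 3.92
position: [0.5887, 0.0872, 0.052]
tool_rot: [1.0, -0.01, -0.0, -0.0]
ft_force: [0.3, 0.2, -0.7]
grip_width: 0.0445
grip_force: 0.0
```

```bash
python3 - <<'E'
from h import *
from rig import status, viewer
import cv2
o=status.get_obs(); print(o["time"],o["position"],o["ft_force"])
b=viewer.camera("scene")["pixels"][180:260,260:360]; cv2.imwrite("pics/s3.png",cv2.resize(b,None,fx=7,fy=7,interpolation=cv2.INTER_CUBIC))
E
```

```text
3.9167 [0.5887 0.0872 0.052 ] [ 0.346   0.1823 -0.6565]
```

View pics/s3.png

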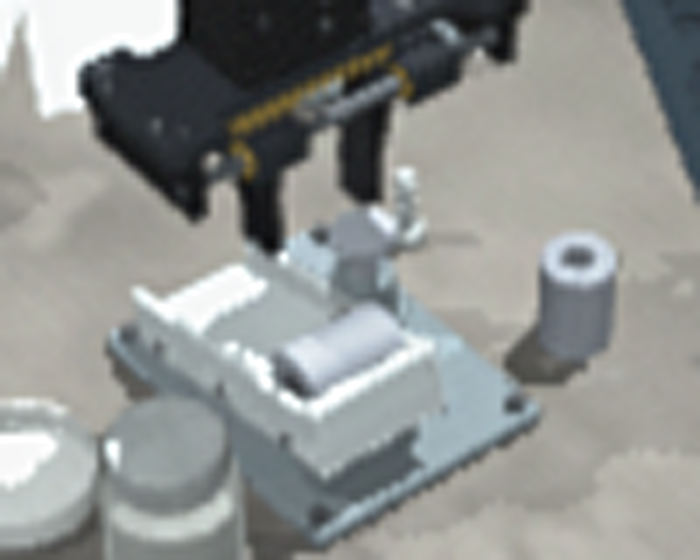

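Picture: the button-side tip is at (362,200), straight above the button centre (362,231), with about 19 mm still to go. The bush is in its nest, and the chute-side tip is over the run at (265,250). I'll keep descending and watch the force.

{"name": "arm_command", "arguments": {
  "delta_rot": [
    [0,0,0],
    [0,0,0],
    [0,0,0],
    [0,0,0],
    [0,0,0],
    [0,0,0]
  ],
  "delta_pos": [
    [0,0,0.004],
    [0,0,0.008],
    [0,0,0.012],
    [0,0,0.014],
    [0,0,0.014],
    [0,0,0.014]
  ],
  "gripper": [-0.03,-0.03,-0.03,-0.03,-0.03,-0.03]
}}

```text
time: 4.47
position: [0.5887, 0.0872, 0.0379]
tool_rot: [1.0, -0.01, -0.0, -0.0]
ft_force: [-0.5, -0.0, -0.2]
grip_width: 0.0447
grip_force: 0.0
```

{"name": "arm_command", "arguments": {
  "delta_rot": [
    [0,0,0],
    [0,0,0],
    [0,0,0],
    [0,0,0]
  ],
  "delta_pos": [
    [0,0,0.002],
    [0,0,0.003],
    [0,0,0.003],
    [0,0,0.003]
  ],
  "gripper": [-0.03,-0.03,-0.03,-0.03]
}}

```text
time: 4.8
position: [0.5889, 0.0872, 0.0353]
tool_rot: [1.0, -0.01, 0.0, 0.0]
ft_force: [0.2, 0.6, -0.0]
grip_width: 0.0448
grip_force: 0.0
```

{"name": "arm_command", "arguments": {
  "delta_rot": [
    [0,0,0],
    [0,0,0],
    [0,0,0],
    [0,0,0]
  ],
  "delta_pos": [
    [0,0,0.001],
    [0,0,0.002],
    [0,0,0.002],
    [0,0,0.002]
  ],
  "gripper": [-0.03,-0.03,-0.03,-0.03]
}}

```text
time: 5.13
position: [0.5888, 0.0872, 0.0332]
tool_rot: [1.0, -0.01, -0.0, 0.0]
ft_force: [-0.2, -0.3, -0.4]
grip_width: 0.0449
grip_force: 0.0
```

{"name": "arm_command", "arguments": {
  "delta_rot": [
    [0,0,0],
    [0,0,0],
    [0,0,0],
    [0,0,0]
  ],
  "delta_pos": [
    [0,0,0.001],
    [0,0,0.002],
    [0,0,0.002],
    [0,0,0.002]
  ],
  "gripper": [-0.03,-0.03,-0.03,-0.03]
}}

```text
time: 5.47
position: [0.5888, 0.0871, 0.0311]
tool_rot: [1.0, -0.01, -0.0, -0.0]
ft_force: [-0.2, 0.1, -0.7]
grip_width: 0.0448
grip_force: 0.0
```

{"name": "arm_command", "arguments": {
  "delta_rot": [
    [0,0,0],
    [0,0,0],
    [0,0,0],
    [0,0,0]
  ],
  "delta_pos": [
    [0,0,0.001],
    [0,0,0.002],
    [0,0,0.002],
    [0,0,0.002]
  ],
  "gripper": [-0.03,-0.03,-0.03,-0.03]
}}

```text
time: 5.8
position: [0.5888, 0.0872, 0.0292]
tool_rot: [1.0, -0.01, -0.0, 0.0]
ft_force: [0.1, -0.3, -0.5]
grip_width: 0.0449
grip_force: 0.0
```

```bash
python3 - <<'E'
from h import *
from rig import status, viewer
import cv2
o=status.get_obs(); print(o["time"],o["position"],o["ft_force"],o["moment"])
b=viewer.camera("scene")["pixels"][190:250,270:350]; cv2.imwrite("pics/s4.png",cv2.resize(b,None,fx=10,fy=10,interpolation=cv2.INTER_CUBIC))
E
```

```text
5.8 [0.5888 0.0872 0.0292] [ 0.0709 -0.2867 -0.4572] [ 0.0215 -0.045   0.0143]
```

View pics/s4.png

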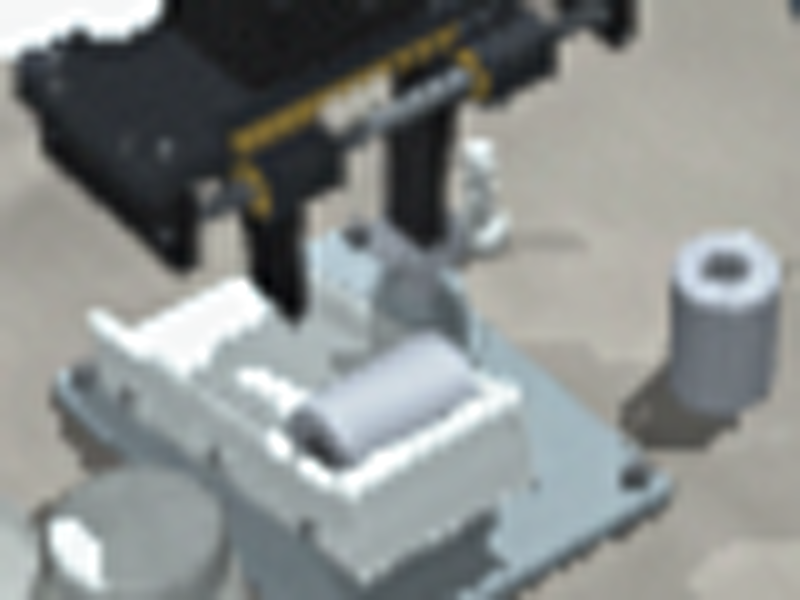

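Picture: the tip is at (418,238), over the button face (417,230) and about at contact. The bush is still nested, and the chute tip is at (298,320). I'll continue.

{"name": "arm_command", "arguments": {
  "delta_rot": [
    [0,0,0],
    [0,0,0],
    [0,0,0],
    [0,0,0]
  ],
  "delta_pos": [
    [0,0,0.001],
    [0,0,0.002],
    [0,0,0.002],
    [0,0,0.002]
  ],
  "gripper": [-0.03,-0.03,-0.03,-0.03]
}}

```text
time: 6.18
position: [0.5889, 0.0872, 0.0272]
tool_rot: [1.0, -0.01, -0.0, -0.0]
ft_force: [0.4, -0.4, -0.1]
grip_width: 0.0449
grip_force: 0.0
```

{"name": "arm_command", "arguments": {
  "delta_rot": [
    [0,0,0],
    [0,0,0],
    [0,0,0],
    [0,0,0]
  ],
  "delta_pos": [
    [0,0,0.001],
    [0,0,0.001],
    [0,0,0.001],
    [0,0,0.001]
  ],
  "gripper": [-0.03,-0.03,-0.03,-0.03]
}}

```text
time: 6.52
position: [0.5889, 0.0872, 0.0265]
tool_rot: [1.0, -0.01, 0.0, 0.0]
ft_force: [-0.9, -0.3, 4.6]
grip_width: 0.045
grip_force: 1.7
```

Contact is at reported z ≈ 0.0267, so the true tips are about 35 mm short of the TCP, as the pictures showed. A first partial press now to check the spring response.

{"name": "arm_command", "arguments": {
  "delta_rot": [
    [0,0,0],
    [0,0,0],
    [0,0,0],
    [0,0,0],
    [0,0,0]
  ],
  "delta_pos": [
    [0,0,0.001],
    [0,0,0.002],
    [0,0,0.003],
    [0,0,0.004],
    [0,0,0.004]
  ],
  "gripper": [-0.03,-0.03,-0.03,-0.03,-0.03]
}}

```text
time: 6.93
position: [0.5889, 0.0872, 0.0226]
tool_rot: [1.0, -0.01, 0.0, 0.0]
ft_force: [-2.4, -0.0, 6.1]
grip_width: 0.0448
grip_force: 2.9
```

```bash
python3 - <<'E'
from h import *
from rig import status
o=status.get_obs(); print(o["time"],o["position"],o["ft_force"],o["moment"],o["grip_force"])
E
```

```text
6.9333 [0.5889 0.0872 0.0226] [-2.4198 -0.0322  6.0789] [-0.1066  0.2586 -0.0541] 2.853290835628286
```

{"name": "arm_command", "arguments": {
  "delta_rot": [
    [0,0,0],
    [0,0,0],
    [0,0,0],
    [0,0,0],
    [0,0,0],
    [0,0,0],
    [0,0,0],
    [0,0,0],
    [0,0,0],
    [0,0,0],
    [0,0,0],
    [0,0,0]
  ],
  "delta_pos": [
    [0,0,0.001],
    [0,0,0.002],
    [0,0,0.003],
    [0,0,0.004],
    [0,0,0.005],
    [0,0,0.006],
    [0,0,0.0065],
    [0,0,0.0065],
    [0,0,0.0065],
    [0,0,0.0065],
    [0,0,0.0065],
    [0,0,0.0065]
  ],
  "gripper": [-0.03,-0.03,-0.03,-0.03,-0.03,-0.03,-0.03,-0.03,-0.03,-0.03,-0.03,-0.03]
}}

```text
time: 7.93
position: [0.5899, 0.0871, 0.0167]
tool_rot: [1.0, -0.01, 0.001, -0.0]
ft_force: [-1.2, 0.4, 7.4]
grip_width: 0.0449
grip_force: 4.2
```

```bash
python3 - <<'E'
from h import *
from rig import status, viewer
import cv2
o=status.get_obs(); print(o["time"],o["position"],o["ft_force"],o["moment"],o["grip_force"])
b=viewer.camera("scene")["pixels"][190:250,270:350]; cv2.imwrite("pics/s5.png",cv2.resize(b,None,fx=10,fy=10,interpolation=cv2.INTER_CUBIC))
E
```

```text
7.9333 [0.5899 0.0871 0.0167] [-1.2007  0.3847  7.3895] [-0.01    0.1572 -0.1704] 4.237084382912144
```

View pics/s5.png

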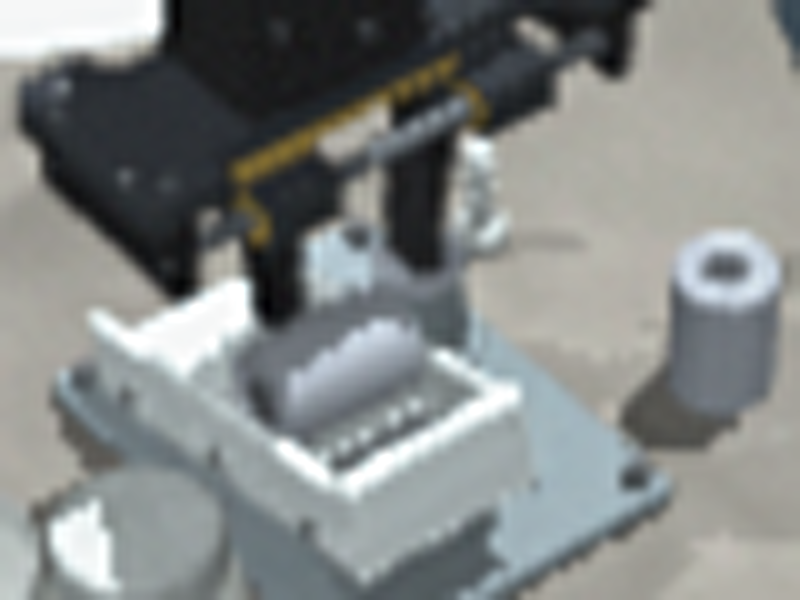

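The bush has left the nest and lies against the chute finger, with its end disc at (262,390). The button is about 10 mm down. I'll check its position and that it's still, then hand in.

{"name": "arm_command", "arguments": {
  "delta_rot": [
    [0,0,0],
    [0,0,0],
    [0,0,0],
    [0,0,0],
    [0,0,0],
    [0,0,0],
    [0,0,0],
    [0,0,0]
  ],
  "delta_pos": [
    [0,0,0],
    [0,0,0],
    [0,0,0],
    [0,0,0],
    [0,0,0],
    [0,0,0],
    [0,0,0],
    [0,0,0]
  ],
  "gripper": [-0.03,-0.03,-0.03,-0.03,-0.03,-0.03,-0.03,-0.03]
}}

```text
time: 8.65
position: [0.5899, 0.0871, 0.0167]
tool_rot: [1.0, -0.01, 0.001, -0.0]
ft_force: [-0.5, -0.3, 7.7]
grip_width: 0.0449
grip_force: 4.2
```

```bash
python3 - <<'E'
from h import *
from rig import status, viewer
import cv2
a=viewer.camera("scene")["pixels"]
for _ in range(8): b=viewer.camera("scene")["pixels"]
s=np.s_[190:250,270:350]
print("diff",cv2.absdiff(a[s],b[s]).max())
p=cv2.imread("pics/s5.png"); q=cv2.resize(b[s],None,fx=10,fy=10,interpolation=cv2.INTER_CUBIC); print("vs s5",cv2.absdiff(p,q)[300:450,220:440].mean())
for x in(-30,-20,-12,-5,5):
    c,d=np.cos(-.02),np.sin(-.02); X=[.5746+(c*x-d*25)/1e3,.1173+(d*x+c*25)/1e3,(34+(15-x)*.2126+18.4)/1e3]
    print(x,(proj("scene",X)-[270,190])*10)
o=status.get_obs(); print(o["time"],o["position"],o["ft_force"])
E
```

```text
diff 9
vs s5 0.7275353535353536
-30 [289.7463 419.9752]
-20 [270.4845 407.0395]
-12 [255.2461 396.8059]
-5 [242.0354 387.9339]
5 [223.3588 375.3912]
9.1 [0.5899 0.0872 0.0167] [-0.7872  0.6665  7.3718]
```

Bush x comes out at about -15 mm. It is still and the ejector is held down, so I'm handing in.

```bash
python3 -c "
from rig import robot
print(robot.hand_in())"
```

```text
the job is handed in; nothing more can be done
None
```

I handed the job in with the ejector held about 10 mm down and the bush lying still against the chute finger at about x = -15 mm in the fixture frame; the hand-in call returned no verdict.

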